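Hook the parts basket out of the narrow cleaning tank

ROBOT

A 6-joint arm with a two-finger parallel gripper is mounted at the origin on a cart in front of the work surface, level with it; the furniture and walls round the work are solid. World frame = base frame: x ahead of the robot, y to its left, z up, the work surface at z = 0. Lengths are in m, angles in rad, forces in N, time in s.
With the tool pointing down it reaches from about 0.3 to 0.875 m from the base axis. Payload 6.4 kg.
Tool frame: the origin (TCP) lies at the very end of the fingers, on their centre line; the grasp point (between the pads) lies 19 mm behind it; z points along the fingers, y is the line along which they close (so a half turn about z gives the same grasp; the last joint's range is limited). The gripper opens to 85 mm and grips with 20 to 120 N. Pads are 22 mm wide; open, the fingers measure 114 mm over their backs; the gripper's body (76 mm by 85 mm) begins 54 mm behind the grasp point. The pads swing forward as they close: fully open they stand 13 mm farther back than shut.
Start: joints at [-1.464, 0.181, 1.607, -0, 1.354, -0.206], TCP at [0.177, -0.547, 0.231] pointing down, gripper open.
Joint ranges: [-2.99, 2.99], [-0.89, 2.07], [0.3, 2.58], [-1.14, 4.28], [0, 2.63], [-3.12, 3.12]. Speed limits (rad/s): [2.57, 2.57, 3.01, 3.14, 3.14, 3.14].

INTERFACE

Orientations are given as a unit quaternion [x, y, z, w].
In Python, from workcell import manip, cams, sign_off gives the robot as it stands.
- The arm moves only by the tool arm_command, never from a script. Its argument "deltas" is one flat list of numbers, 7 for each row, row after row: the shift along the tool's x, y, z in units of 25 mm (1.0 is 25 mm), then the turn, a rotation vector about the tool's x, y, z in units of 5 degrees (1.0 is 5 degrees), then the opening, from 0 (shut) to 1 (fully open). In form: [tx, ty, tz, ax, ay, az, hand, tx, ty, tz, ax, ay, az, hand, ...]. A call has 1 to 12 rows; each row is the pose to reach, as a shift and turn from the pose commanded when the call began, along the tool's axes at that moment; what a row does not reach only later rows make up. A row lasts 1/12 s, in which the tool goes at most 41.7 mm and 7.16 degrees, less where a joint would pass 70% of its speed; a pose out of reach is approached as far as the arm can. A call with a gripper value outside its range is refused whole. The fingers move at their own pace and stop on an object; "grip_force" is the grip in N (left out, the last holds). Time passes only in rows, so rows that repeat a pose let the fingers close. It gives the time, the measured TCP pose, the force, the opening and the grip force at its end, in the units of the state.
- manip.get_obs(): the state, without advancing time (a new reading comes with each control period).
- cams.read_camera(name): name is "scene" or "side" or "wrist"; returns the picture (480x640x3 uint8, red, green, blue); there is no depth.
- cams.camera_params(name): a dict with "fx", "fy", "cx", "cy" (pixels), "cam_to_world" (4x4, takes a point from camera to world coordinates). Camera axes: x right, y down, z forward; pixel columns grow to the right and rows downward; lengths in m; the calibration is good to about 2 mm. A picture is of the moment at which its call begins: read the wrist's pose just before it. camera_params takes no time and is no camera call; for the wrist camera it gives the pose at the moment of the call.
- sign_off(): hands the job in; it is judged then, once.
The state is a dict: "t": time; "joints": joint angles; "dq": joint speeds; "tau": joint torques, N m; "position": TCP position; "tool_rot": TCP orientation; "contact_force": force on the tool from outside, world axes, zero at the start; "ft_torque": the same for the moment, N m; "width": finger opening in m; "finger_force": force on a finger pad.
Only numpy, scipy, OpenCV 4.12 (cv2) and the standard library are available. Lean on these libraries where they do the work, as an engineer would, in place of code of your own. Each camera call takes 0.05 s, during which the arm holds its last target. There are 200 camera calls.

TASK

Take the hook rod from its stand, catch the bail of the parts basket down in the narrow tank and, pulling up only lightly, slide the basket along until its lugs find the gap in the sprung hold-down strips and it comes up freely; never pull or push hard. Lift it out with the hook, not the fingers, and set it gently and upright in the blue drip tray. Unhook, hang the rod back in its stand, and leave the things around alone.

Things in the scene. Friction and masses are not known exactly. Their poses are not given: they have to be found in the camera images.
- tank: Narrow open metal tank with black end plates, fixed to the table; outside 60 (x) x 208 (y) x 135 mm high, inside 52 x 180, floor 5 thick. Origin: centre of its underside; y is its long direction, z up. Along both long walls runs an inner ledge, 8 mm wide, top at z = 47 mm, on which the basket's lugs rest and can slide along y
- strips (a point): Tank point (0, 0, 57) mm: level of the underside of two slippery black sprung hold-down strips over the ledges, 10 mm above them (5 thick, 8 wide). They hold the lugs down except at one 40 mm gap, at the same place in both, centred anywhere from tank y = -38 to +2 mm (not reported). Pushed up they give 6 mm, from about 3 N to 9 N, then stop hard. Over 18 N on the basket is damage
- basket: Loose perforated steel basket, about 0.25 kg, 30 (x) x 60 (y) x 35 mm high, with a white lug 10 x 32 (y) x 4 mm on each long side (48 mm over both; lug underside 35 mm above the basket's underside). It hangs by the lugs on the tank's ledges, axes along the tank's, its middle at tank y = +40 to +46 mm. Origin: centre of its underside. In the strips' gap a raised lug stops against the gap's end
- bail_top (a point): Centre of the wire (5 mm thick) at the peak of the basket's bail, 66 mm above the basket's underside. The bail arches from long side to long side in the basket's x-z plane, so the wire crosses along x and a hook moving along y passes under it; 24 mm below it, the basket is open
- hook_rod: Loose hook rod, 0.12 kg, upright in the stand. Origin: underside centre of its round collar (26 mm wide, 4 thick), z up the rod. Orange grip 22 (x) x 16 (y) mm from z = 4 to 54 mm. Below, a 6 mm shank on the axis ends in a J hook bent toward rod +y, in the y-z plane: lowest point z = -91 mm, 6 mm prong centred at y = +15 with its tip at z = -75 mm, opening 9 mm
- hook_throat (a point): Point on the inner floor of the hook, midway between shank and prong: rod (0, 7.5, -85) mm; the centre of a caught wire rests 2.5 mm above it
- stand: Fixed grey stand: base 90 x 70 mm, post at +x, fork with its top at z = 115 mm. Origin: on the base's underside, below the rod's axis. The fork's slot, 12 mm wide, runs along the stand's x, open and flared toward -x (prongs end at x = -26 mm). The rod hangs at x = y = 0, collar on the fork (rod origin z = 115 mm), axes along the stand's; it leaves and enters along x with the collar raised a little
- drip_tray: Blue open drip tray, fixed, 100 (x) x 120 (y) x 10 mm high, walls 4 mm, inner floor at z = 4 mm. Origin: centre of its underside, axes along its sides
- contact_spray: Blue and white spray can with a red cap, 53 mm across, 188 mm tall, loose; origin at the centre of its underside. To be left alone
- brass_weight: Brass weight with a knob, 39 mm across, 60 mm tall, loose; origin at the centre of its underside. To be left alone
- load_cell: Upright white metal block with a hole and a short black stub, 25 x 62 x 63 mm, loose; origin at the centre of its underside. To be left alone

How it is judged:
On the way, in this order (a step that is already met when the one before it is completed fails the run):
1. the hook has caught the bail of the basket in the tank (distance between hook_throat and bail_top below 0.01 m and contact force between hook_rod and basket above 0.8 N), for 0.1 s.
2. the basket hangs on the hook, clear above the tank (z of basket in the frame of tank above 0.135 m and contact force between hook_rod and basket above 0.8 N), for 0.2 s.
At the end, for the whole second after the job is handed in: The basket stands upright (within 0.1 rad) on the floor of the drip tray, its middle within 30 mm (tray x) and 40 mm (tray y) of the tray's, at rest and unhooked; the rod hangs released and upright (within 0.12 rad) in the stand's fork, within 14 mm of its place, collar on the fork (x of basket in the frame of drip_tray between -0.03 and 0.03 m and y of basket in the frame of drip_tray between -0.04 and 0.04 m and z of basket in the frame of drip_tray below 0.008 m and angle between basket's own z axis and vertical below 0.1 rad and linear speed of each of basket, hook_rod below 0.02 m/s and contact force between hook_rod and basket below 0.1 N and horizontal distance between hook_rod and stand below 0.014 m and z of hook_rod in the frame of stand between 0.112 and 0.119 m and angle between hook_rod's own z axis and vertical below 0.12 rad); the robot touches nothing.
It fails at once if the hook rod bears on the basket with more than 18 N (contact force between hook_rod and basket above 18 N).
It fails at once if the hook rod is forced against the tank with more than 18 N (contact force between hook_rod and tank above 18 N).
It fails at once if the fingers touch the basket (contact force between the fingers and basket above 0.5 N).
It fails at once if the basket is dropped or flung (faster than 0.75 m/s) (linear speed of basket above 0.75 m/s).
It fails at once if the spray can, the brass weight or the load cell is disturbed (moved over 20 mm) (distance of any of contact_spray, brass_weight, load_cell from where it was at the start of the episode above 0.02 m).
It also fails if it takes over 72 s, if anything falls off the work surface, if the arm or the gripper's body presses on something with over 40 N, if the wrist force passes 120 N, or if a joint passes its speed limit or range.

## Working session

There is one attempt and no reset: what is moved stays moved. The work goes in short steps, Python scripts to look and compute and a tool call to move; the robot and the scene stay as the last step left them, time stands still between calls to the robot, and variables do not carry over. Pictures are saved under pics/ and viewed, at most 10 in all, crops included, and the job is handed in when it is done.

Besides the shell and the picture viewer there is one more tool, called in YAML: its name, and indented under it one key for each argument. arm_command: Moves the arm, as the interface text tells. Its arguments: {"type":"object","properties":{"deltas":{"type":"array"},"grip_force":{"type":"number"}},"required":["deltas"]}

```bash
mkdir -p pics
cat > h.py <<'E'
import numpy as np, cv2
from workcell import manip, cams, sign_off
def shot(n,f):
    p=cams.camera_params(n); im=cams.read_camera(n); cv2.imwrite('pics/'+f+'.png',im[:,:,::-1]); return im,p
def ray(p,u,v):
    T=np.array(p['cam_to_world']); d=T[:3,:3]@np.array([(u-p['cx'])/p['fx'],(v-p['cy'])/p['fy'],1.]); return T[:3,3],d/np.linalg.norm(d)
def onz(p,u,v,z):
    o,d=ray(p,u,v); return o+d*(z-o[2])/d[2]
def tri(p1,a,p2,b):
    o1,d1=ray(p1,*a);o2,d2=ray(p2,*b)
    A=np.stack([d1,-d2],1);s=np.linalg.lstsq(A,o2-o1,rcond=None)[0]
    x,y=o1+d1*s[0],o2+d2*s[1]; return (x+y)/2,np.linalg.norm(x-y)
def proj(p,X):
    T=np.array(p['cam_to_world']);c=T[:3,:3].T@(np.array(X)-T[:3,3]);return p['fx']*c[0]/c[2]+p['cx'],p['fy']*c[1]/c[2]+p['cy']
E
python3 - <<'E'
from h import *
np.set_printoptions(precision=4,suppress=True)
o=manip.get_obs();print({k:np.round(o[k],3) for k in o})
for n in('scene','side'):
    im,p=shot(n,n+'0');print(n,p['fx'],p['cx'],p['cy'],np.array(p['cam_to_world']))
E
```

```text
{'t': np.float64(0.0), 'joints': array([-1.464,  0.182,  1.608,  0.   ,  1.354, -0.206]), 'dq': array([ 0.002, -0.001,  0.001, -0.001, -0.   , -0.001]), 'tau': array([ -0.   , -44.488, -35.133,  -0.   ,   0.009,  -0.   ]), 'position': array([ 0.177, -0.547,  0.23 ]), 'tool_rot': array([ 0.988,  0.156,  0.   , -0.001]), 'contact_force': array([ 0.284, -0.041,  0.262]), 'ft_torque': array([-0.014, -0.036,  0.004]), 'finger_force': np.float64(0.0), 'width': np.float64(0.085)}
scene 467.8376573657043 319.8436549672508 236.8804159283544 [[ 0.8078 -0.2201  0.5468  0.0464]
 [-0.5893 -0.3208  0.7415 -0.7946]
 [ 0.0122 -0.9212 -0.3888  0.4326]
 [ 0.      0.      0.      1.    ]]
side 445.7833210417644 319.1690446714975 233.9694367484451 [[-0.9617 -0.1806  0.2061  0.3201]
 [-0.2734  0.5817 -0.7661  0.4873]
 [ 0.0184 -0.7931 -0.6088  0.6278]
 [ 0.      0.      0.      1.    ]]
```

View pics/scene0.png

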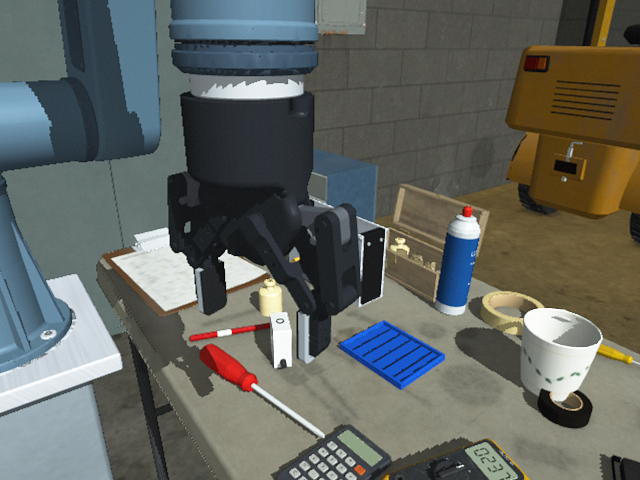

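View pics/side0.png

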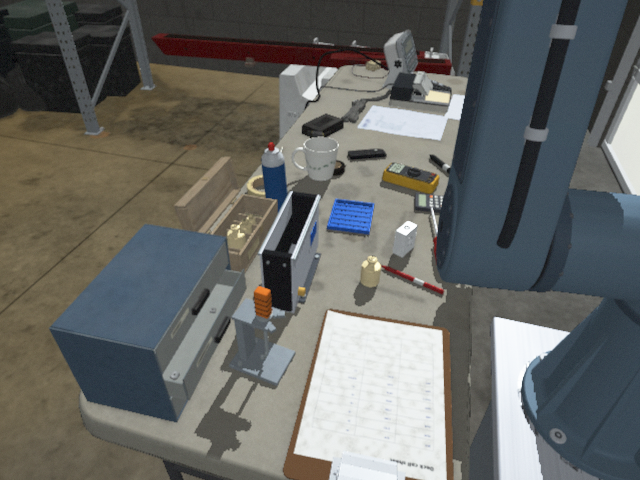

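Scene view: the gripper hides the tank and stand, and the tray is at (391,352). Side view: orange grip (262,303), stand base (263,362), tank top from (278,257) to (308,197), tray (352,217), can (273,170), weight (370,270), load cell (404,238).

Run:
```python
from h import *
np.set_printoptions(precision=4,suppress=True)
p=cams.camera_params('side');im=cv2.imread('pics/side0.png')
for n,u,v,z in [('tankTL',265,255,.135),('tankTR',291,260,.135),('tankfarL',296,194,.135),('tankfarR',320,198,.135),('griptop',263,291,.169),('gripbot',263,315,.119),('baseR',295,347,.01),('baseBot',268,385,.01),('baseL',231,370,.01),('can',272,148,.188),('weight',370,260,.06),('cell',406,225,.063)]: print(n,onz(p,u,v,z))
hsv=cv2.cvtColor(im,cv2.COLOR_BGR2HSV)
m=cv2.inRange(hsv,(105,180,100),(125,255,255));m[:190]=0;m[:,:323]=0
c=max(cv2.findContours(m,0,1)[0],key=cv2.contourArea);q=cv2.approxPolyDP(c,4,True)[:,0];print(q.tolist())
for a in q: print(onz(p,*a,.010))
cr=im[185:395,215:425];cv2.imwrite('pics/c1.png',cv2.resize(cr,None,fx=2.8,fy=2.8,interpolation=cv2.INTER_CUBIC))
w=cams.camera_params('wrist');print(w['fx'],w['cx'],w['cy'],np.array(w['cam_to_world']))
```

```text
tankTL [ 0.559  -0.0488  0.135 ]
tankTR [ 0.5125 -0.0495  0.135 ]
tankfarL [ 0.5692 -0.2484  0.135 ]
tankfarR [ 0.5181 -0.2487  0.135 ]
griptop [0.5159 0.0641 0.169 ]
gripbot [0.5184 0.0656 0.119 ]
baseR [0.4819 0.0273 0.01  ]
baseBot [0.4994 0.1097 0.01  ]
baseL [0.5668 0.1008 0.01  ]
can [ 0.6493 -0.3287  0.188 ]
weight [ 0.3947 -0.1764  0.06  ]
cell [ 0.3415 -0.3093  0.063 ]
[[336, 200], [328, 228], [367, 233], [367, 228], [349, 228], [342, 224], [350, 221], [338, 219], [357, 218], [343, 215], [357, 214], [345, 211], [355, 208], [347, 204], [371, 210], [372, 204]]
[ 0.5271 -0.4386  0.01  ]
[ 0.5159 -0.3181  0.01  ]
[ 0.4255 -0.3262  0.01  ]
[ 0.4292 -0.3451  0.01  ]
[ 0.4693 -0.3326  0.01  ]
[ 0.4885 -0.3431  0.01  ]
[ 0.4732 -0.3604  0.01  ]
[ 0.5024 -0.3599  0.01  ]
[ 0.4598 -0.3774  0.01  ]
[ 0.4948 -0.3796  0.01  ]
[ 0.4633 -0.3939  0.01  ]
[ 0.4941 -0.3976  0.01  ]
[ 0.4735 -0.4178  0.01  ]
[ 0.4964 -0.4292  0.01  ]
[ 0.434 -0.421  0.01 ]
[ 0.4365 -0.448   0.01  ]
341.31610625327073 322.12342241702237 234.26165005574708 [[ 0.3079 -0.9145 -0.2627  0.2431]
 [-0.9514 -0.2965 -0.0829 -0.5253]
 [-0.0021  0.2754 -0.9613  0.3723]
 [ 0.      0.      0.      1.    ]]
```

View pics/c1.png

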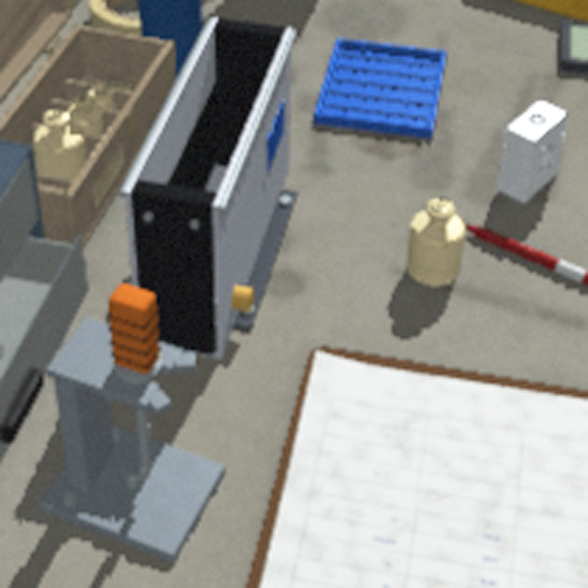

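Crop: the tank's near end plate is at crop (175,265), with a white lug just visible at (215,178), so the basket is at the near end and tank +y ≈ world +y. The fork opens toward −x, with prong ends at (180,360) and (155,395). I'll move the wrist camera above the tank.

arm_command:
  deltas: [2, -1.6, -3, 0, 0, 0.6, 1, 4, -3.2, -6, 0, 0, 1.2, 1, 5.5, -4.6, -6, 0, 0, 2, 1, 7, -5.9, -6, 0, 0, 2.5, 1, 8.5, -7.2, -6, 0, 0, 3, 1, 10, -8.5, -6, 0, 0, 3.6, 1, 11.5, -9.8, -6, 0, 0, 3.6, 1, 13, -11, -6, 0, 0, 3.6, 1, 14.5, -12.3, -6, 0, 0, 3.6, 1, 16, -13.6, -6, 0, 0, 3.6, 1, 17, -14.4, -6, 0, 0, 3.6, 1, 17.5, -14.8, -6, 0, 0, 3.6, 1]

```text
t: 1.1
position: [0.4178, -0.1575, 0.3762]
tool_rot: [1.0, -0.001, 0.0, 0.0]
contact_force: [0.4, -1.1, 0.2]
width: 0.085
finger_force: 0.0
```

arm_command:
  deltas: [0, 0, 0, 0, 0, 0, 1, 0, 0, 0, 0, 0, 0, 1, 0, 0, 0, 0, 0, 0, 1]

```text
t: 1.35
position: [0.4171, -0.1596, 0.3758]
tool_rot: [1.0, -0.0, -0.0, 0.0]
contact_force: [-0.3, -0.3, 0.2]
width: 0.0857
finger_force: 0.0
```

Run:
```python
from h import *
np.set_printoptions(precision=4,suppress=True)
o=manip.get_obs();print(o['t'],o['position'],o['tool_rot'],o['joints'],o['contact_force'])
im,p=shot('wrist','w1');print(np.array(p['cam_to_world']))
```

```text
1.35 [ 0.4171 -0.1596  0.3758] [ 1.     -0.0002 -0.0005  0.0001] [-0.6319 -0.2028  1.701  -0.0006  1.6441  0.9392] [-0.3356 -0.3291  0.1725]
[[-0.0001 -0.9609 -0.2768  0.4869]
 [-1.     -0.      0.0005 -0.1596]
 [-0.0005  0.2768 -0.9609  0.5175]
 [ 0.      0.      0.      1.    ]]
```

View pics/w1.png

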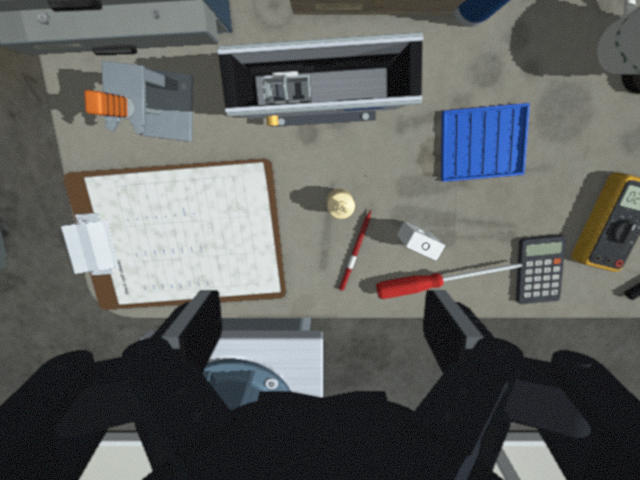

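Wrist view: tank top at (220–422, 35–115) with the basket near its left (+y) end at (285,88). Rod grip top is at (90,104), the collar at (128,107), the stand base at (150,105) and the tray at (485,142). I'll zoom in to measure.

Run:
```python
from h import *
np.set_printoptions(precision=4,suppress=True)
p=cams.camera_params('wrist');im=cv2.imread('pics/w1.png');hsv=cv2.cvtColor(im,cv2.COLOR_BGR2HSV)
m=cv2.inRange(hsv,(105,180,80),(125,255,255));m[:95]=0;m[:,:430]=0
c=max(cv2.findContours(m,0,1)[0],key=cv2.contourArea)
W=np.array([onz(p,*q,.010)[:2] for q in c[:,0]],np.float32)
print('tray',cv2.minAreaRect(W*1000))
m=cv2.inRange(hsv,(5,150,100),(18,255,255));m[:,200:]=0
c=max(cv2.findContours(m,0,1)[0],key=cv2.contourArea);print('grip',cv2.boundingRect(c),cv2.approxPolyDP(c,2,True)[:,0].tolist())
cv2.imwrite('pics/c2.png',cv2.resize(im[25:145,80:280],None,fx=4,fy=4,interpolation=cv2.INTER_CUBIC))
for n,u,v,z in [('A',219,48,.135),('B',422,35,.135),('C',422,105,.135),('D',225,115,.135)]: print(n,onz(p,u,v,z))
```

```text
tray ((476.8140869140625, -391.662109375), (97.04209899902344, 118.45466613769531), 5.105685234069824)
grip (85, 90, 42, 27) [[85, 91], [87, 112], [121, 116], [126, 114], [124, 98], [91, 90]]
A [ 0.572  -0.0565  0.135 ]
B [ 0.5833 -0.2602  0.135 ]
C [ 0.5177 -0.2653  0.135 ]
D [ 0.5082 -0.0574  0.135 ]
```

View pics/c2.png

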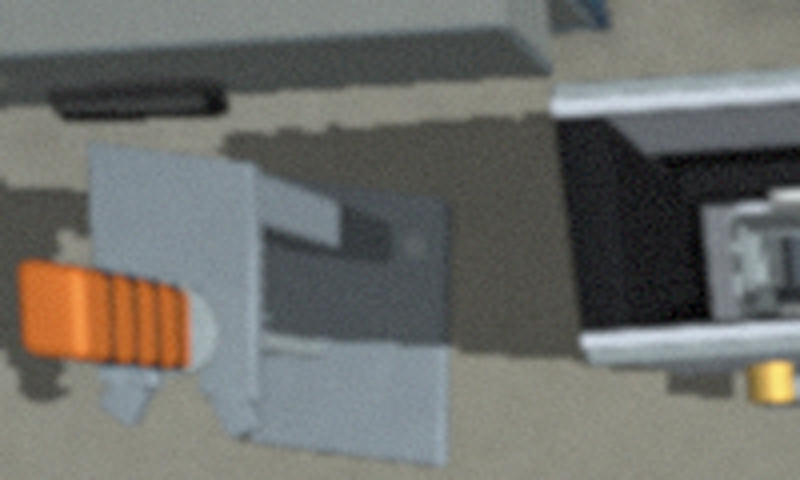

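Run:
```python
from h import *
np.set_printoptions(precision=4,suppress=True)
p=cams.camera_params('wrist');ps=cams.camera_params('side')
P=lambda a,b:(80+a/4,25+b/4)
for n,a,b,z in [('griptop c',55,311,.169),('gt1',20,262,.169),('gt2',35,356,.169),('gt3',88,265,.169),('gt4',83,362,.169),('baseTR',450,200,.008),('baseBR',443,465,.008),('baseBL',250,440,.008),('forkTL',90,145,.115),('forkTR',255,165,.115),('forkBR',245,435,.115),('tankA',552,90,.135),('tankD',583,350,.135),('bail',800,195,.078)]: print(n,onz(p,*P(a,b),z)[:2])
print('side griptop',onz(ps,215+134/2.8,185+292/2.8,.169))
print(tri(p,P(55,311),ps,(215+134/2.8,185+292/2.8)))
```

```text
griptop c [0.5176 0.0581]
gt1 [0.5285 0.0644]
gt2 [0.5074 0.0649]
gt3 [0.5278 0.0484]
gt4 [0.506  0.0535]
baseTR [0.5672 0.0172]
baseBR [0.4797 0.0291]
baseBL [0.4885 0.0973]
forkTL [0.564  0.0748]
forkTR [0.559  0.0314]
forkBR [0.4894 0.0444]
tankA [ 0.5725 -0.0555]
tankD [ 0.5107 -0.0584]
bail [ 0.5573 -0.1107]
side griptop [0.5174 0.0609 0.169 ]
(array([0.5179, 0.0593, 0.1673]), np.float64(0.0004086485013598375))
```

arm_command:
  deltas: [0.3, -0.7, 0.3, 0, 0, 0.2, 1, 0.8, -1.8, 0.8, 0, 0, 0.5, 1, 1.4, -3.1, 1.6, 0, 0, 0.8, 1, 2, -4.4, 2.4, 0, 0, 1, 1, 2.6, -5.7, 3.2, 0, 0, 1.2, 1, 3.2, -6.9, 4, 0, 0, 1.4, 1, 3.7, -7.9, 4.6, 0, 0, 1.5, 1, 4, -8.5, 5, 0, 0, 1.5, 1, 4.04, -8.74, 5.03, 0, 0, 1.5, 1, 4.04, -8.74, 5.03, 0, 0, 1.5, 1, 4.04, -8.74, 5.03, 0, 0, 1.5, 1]

```text
t: 2.32
position: [0.5188, 0.0571, 0.2508]
tool_rot: [0.998, -0.067, 0.0, 0.0]
contact_force: [-0.1, -0.6, 0.4]
width: 0.0855
finger_force: 0.0
```

Run:
```python
from h import *
np.set_printoptions(precision=4,suppress=True)
o=manip.get_obs();print(o['t'],o['position'],o['tool_rot'],o['contact_force'])
im,p=shot('wrist','w2');im2,p2=shot('scene','s2')
m=[cv2.inRange(cv2.cvtColor(i,cv2.COLOR_RGB2HSV),(5,150,100),(18,255,255)) for i in (im,im2)]
m[1][:,450:]=0
for k in m:
  for c in cv2.findContours(k,0,1)[0]:
    if cv2.contourArea(c)>40: print(cv2.contourArea(c),cv2.boundingRect(c))
a=im[:,:,::-1][0:480,200:640];b=im2[:,:,::-1][180:420,220:440]
cv2.imwrite('pics/c3.png',np.hstack([cv2.resize(im[:,:,::-1],(400,300)),cv2.resize(b,(400,436))[:300]]))
```

```text
2.3167 [0.5188 0.0571 0.2508] [ 0.9978 -0.0669  0.0001  0.0003] [-0.0779 -0.551   0.4143]
613.0 (305, 224, 23, 33)
60.0 (354, 465, 12, 10)
189.0 (255, 172, 12, 25)
```

View pics/w2.png

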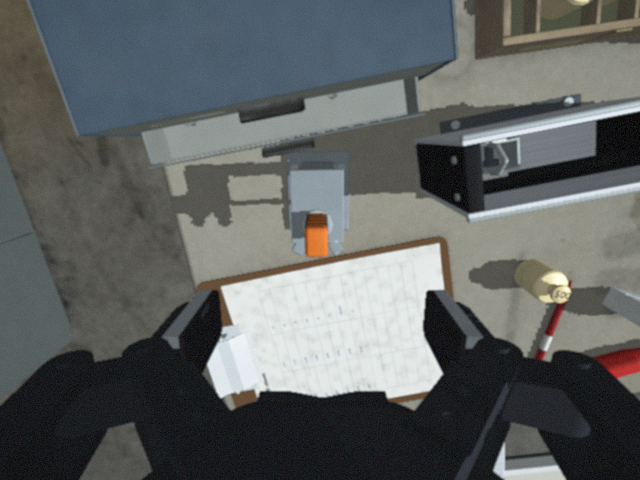

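Wrist view: grip at (305–328, 224–257), square to the image, midway between the fingers. Tank near end has top corners (418,142) and (470,220), with the bail at about (505,155).

Run:
```python
from h import *
np.set_printoptions(precision=4,suppress=True)
p=cams.camera_params('wrist');im=cv2.imread('pics/w2.png');hsv=cv2.cvtColor(im,cv2.COLOR_BGR2HSV)
m=cv2.inRange(hsv,(5,150,100),(18,255,255));m[400:]=0
c=max(cv2.findContours(m,0,1)[0],key=cv2.contourArea);print(cv2.approxPolyDP(c,1.5,True)[:,0].tolist())
for z in(.169,.119): print(z,proj(p,[.518,.059,z]))
for v in (224,230,240,245,250,257): print(v,onz(p,316.5,v,.169)[:2],onz(p,316.5,v,.119)[:2])
for u,v in [(418,142),(470,220)]: print(onz(p,u,v,.135))
```

```text
[[324, 224], [306, 227], [306, 253], [310, 256], [326, 254], [326, 227]]
0.169 (np.float64(319.41684271577753), np.float64(243.520024286981))
0.119 (np.float64(319.88490798995605), np.float64(225.40955659998767))
224 [0.532  0.0591] [0.5196 0.0616]
230 [0.5278 0.0597] [0.5145 0.0623]
240 [0.5208 0.0606] [0.5058 0.0635]
245 [0.5172 0.0611] [0.5015 0.0641]
250 [0.5136 0.0616] [0.4971 0.0648]
257 [0.5085 0.0624] [0.4909 0.0656]
[ 0.5748 -0.0213  0.135 ]
[ 0.5107 -0.058   0.135 ]
```

arm_command:
  deltas: [0, -0.14, 0.4, 0, 0, 0, 1, 0, -0.14, 1.2, 0, 0, 0, 1, 0, -0.14, 2.1, 0, 0, 0, 1, 0, -0.14, 3, 0, 0, 0, 1, 0, -0.14, 3.8, 0, 0, 0, 1, 0, -0.14, 4.4, 0, 0, 0, 1, 0, -0.14, 4.82, 0, 0, 0, 1, 0, -0.14, 4.82, 0, 0, 0, 1, 0, -0.14, 4.82, 0, 0, 0, 0.5, 0, -0.14, 4.82, 0, 0, 0, 0.3, 0, -0.14, 4.82, 0, 0, 0, 0.2, 0, -0.14, 4.82, 0, 0, 0, 0.1]
  grip_force: 80

```text
t: 3.42
position: [0.5199, 0.0622, 0.1311]
tool_rot: [0.998, -0.066, 0.001, 0.0]
contact_force: [0.4, -0.2, -0.3]
width: 0.0388
finger_force: 0.0
```

arm_command:
  deltas: [0, 0, 0, 0, 0, 0, 0, 0, 0, 0, 0, 0, 0, 0, 0, 0, 0, 0, 0, 0, 0, 0, 0, 0, 0, 0, 0, 0, 0, 0, 0, 0, 0, 0, 0, 0, 0, 0, 0, 0, 0, 0]

```text
t: 3.92
position: [0.5196, 0.0623, 0.1306]
tool_rot: [0.998, -0.066, 0.001, 0.0]
contact_force: [-0.9, -0.7, 5.6]
width: 0.0155
finger_force: 78.0
```

arm_command:
  deltas: [0, 0, -0.1, 0, 0, 0, 0, 0, 0, -0.2, 0, 0, 0, 0, 0, 0, -0.28, 0, 0, 0, 0, 0, 0, -0.28, 0, 0, 0, 0]

```text
t: 4.25
position: [0.5192, 0.0623, 0.1371]
tool_rot: [0.998, -0.066, 0.0, -0.0]
contact_force: [0.4, -0.1, -0.1]
width: 0.0156
finger_force: 77.8
```

arm_command:
  deltas: [-0.2, 0, 0, 0, 0, 0, 0, -0.6, 0, 0, 0, 0, 0, 0, -1, 0, 0, 0, 0, 0, 0, -1.5, 0, 0, 0, 0, 0, 0, -2, 0, 0, 0, 0, 0, 0, -2.4, 0, -0.2, 0, 0, 0, 0, -2.6, 0, -1, 0, 0, 0, 0, -2.6, 0, -2, 0, 0, 0, 0, -2.6, 0, -2.8, 0, 0, 0, 0, -2.6, 0, -3.6, 0, 0, 0, 0, -2.6, 0, -4, 0, 0, 0, 0, -2.6, 0, -4, 0, 0, 0, 0]

```text
t: 5.25
position: [0.4554, 0.0709, 0.2391]
tool_rot: [0.998, -0.066, 0.002, 0.0]
contact_force: [-0.1, 0.0, -1.2]
width: 0.0153
finger_force: 77.9
```

Run:
```python
from h import *
np.set_printoptions(precision=4,suppress=True)
o=manip.get_obs();print(o['t'],o['position'],o['tool_rot'],o['contact_force'],o['width'],o['joints'])
im,p=shot('wrist','w3');im2,p2=shot('scene','s3');im3,p3=shot('side','d3')
cv2.imwrite('pics/c4.png',np.hstack([cv2.resize(im2[100:400,150:450],(400,400)),cv2.resize(im3[180:380,200:400],(400,400))])[:,:,::-1])
```

```text
5.25 [0.4554 0.0709 0.2391] [ 0.9978 -0.066   0.0022  0.0001] [-0.0871  0.0415 -1.1683] 0.015331502349468713 [-0.1041 -0.0935  1.8759  0.      1.3547  1.5987]
```

View pics/c4.png

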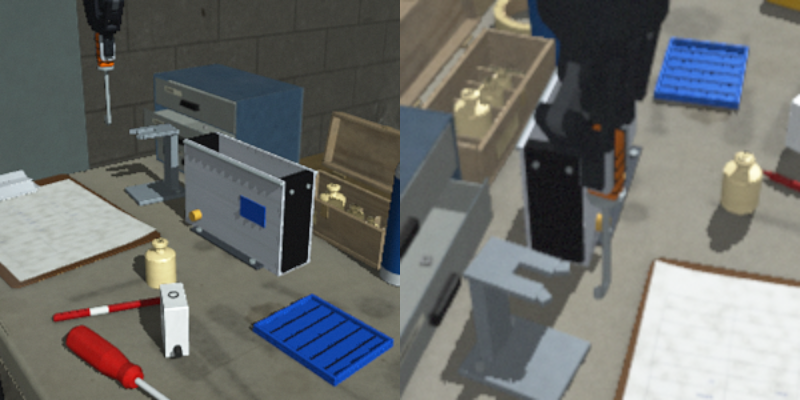

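Scene crop: the rod is held upright by the gripper, clear of the stand, and the tank and tray are visible. Side crop: the fork is empty and the hook bends toward +y.

arm_command:
  deltas: [0.1, 0.2, -0.8, 0, 0, -0.2, 0, 0.2, 0.6, -1.6, 0, 0, -0.4, 0, 0.5, 1.5, -2.2, 0, 0, -0.7, 0, 0.9, 2.6, -2.44, 0, 0, -1, 0, 1.3, 3.8, -2.44, 0, 0, -1.3, 0, 1.6, 4.9, -2.44, 0, 0, -1.6, 0, 1.9, 5.8, -2.44, 0, 0, -1.9, 0, 2.2, 6.5, -2.44, 0, 0, -2.08, 0, 2.33, 6.99, -2.44, 0, 0, -2.08, 0, 2.33, 6.99, -2.44, 0, 0, -2.08, 0, 2.33, 6.99, -2.44, 0, 0, -2.08, 0]

```text
t: 6.32
position: [0.4888, -0.1099, 0.2965]
tool_rot: [1.0, 0.024, -0.001, -0.001]
contact_force: [0.3, -0.1, 0.5]
width: 0.015
finger_force: 78.0
```

Run:
```python
from h import *
np.set_printoptions(precision=4,suppress=True)
o=manip.get_obs();print(o['t'],o['position'],o['tool_rot'],o['contact_force'],o['width'])
im,p=shot('wrist','w4');np.save('w4.npy',p,allow_pickle=True);im2,p2=shot('scene','s4');shot('side','d4')
print([proj(p,[x,y,.135]) for x,y in[(.572,-.056),(.583,-.26),(.511,-.058),(.521,-.265)]])
cv2.imwrite('pics/c5.png',im[0:300,150:550,::-1].repeat(2,0).repeat(2,1))
```

```text
6.3167 [ 0.4888 -0.1099  0.2965] [ 0.9997  0.0238 -0.0012 -0.0008] [ 0.265  -0.1175  0.5372] 0.015009389070486866
[(np.float64(263.26575764895085), np.float64(115.96767348624195)), (np.float64(506.78304808592884), np.float64(114.36425627921922)), (np.float64(265.5252645399961), np.float64(188.40706118045938)), (np.float64(498.5537102778801), np.float64(188.3675063339923))]
```

View pics/c5.png

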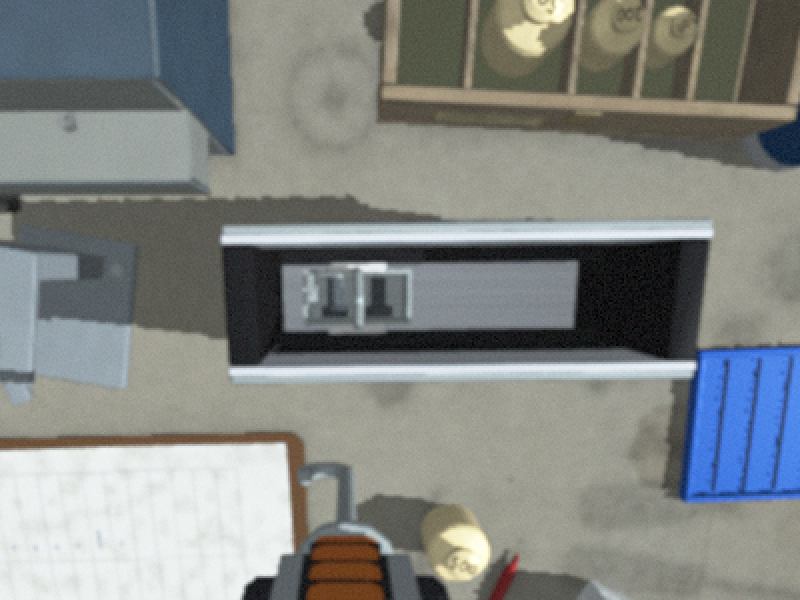

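Run:
```python
from h import *
np.set_printoptions(precision=4,suppress=True)
p=np.load('w4.npy',allow_pickle=True).item()
P=lambda a,b:(150+a/2,b/2)
Q={}
for n,a,b,z in [('A',221,227,.135),('B',713,222,.135),('C',696,376,.135),('D',231,380,.135),('bail',360,294,.078),('basL',303,296,.047),('basR',412,296,.047),('lug1c',365,266,.051),('lug2c',358,330,.051),('tip',303,473,.206),('shank',345,478,.192)]:
    Q[n]=onz(p,*P(a,b),z);print(n,Q[n][:2])
c=(Q['A']+Q['B']+Q['C']+Q['D'])/4;d=Q['A']+Q['D']-Q['B']-Q['C'];y=d[:2]/np.linalg.norm(d[:2]);x=np.array([y[1],-y[0]])
print('tank',c,'yaw',np.degrees(np.arctan2(-y[0],y[1])),'len',np.linalg.norm(d)/2)
for n in Q: print(n,(Q[n][:2]-c[:2])@x,(Q[n][:2]-c[:2])@y)
o=manip.get_obs();from scipy.spatial.transform import Rotation as R
Rm=R.from_quat(o['tool_rot']).as_matrix();print(Rm)
ps=o['position'];Rr=np.stack([Rm[:,0],-Rm[:,1],-Rm[:,2]],1)
ro=ps+Rr@np.array([0,0,-.0156]);
for r in ([0,15,-75],[0,7.5,-91],[0,0,-80],[0,0,0]):
    u,v=proj(p,ro+Rr@(np.array(r)/1000)); print(r,(u-150)*2,v*2)
```

```text
A [ 0.5739 -0.0537]
B [ 0.5856 -0.2592]
C [ 0.5213 -0.2644]
D [ 0.5096 -0.058 ]
bail [ 0.5477 -0.1146]
basL [ 0.5442 -0.0837]
basR [ 0.5471 -0.1442]
lug1c [ 0.5617 -0.1171]
lug2c [ 0.5274 -0.1152]
tip [ 0.4892 -0.095 ]
shank [ 0.4838 -0.1102]
tank [ 0.5476 -0.1588  0.135 ] yaw 3.26451567176116 len 0.20634644864272061
A 0.03220851572819025 0.10348886164845637
B 0.03225812937824263 -0.1024046635371967
C -0.03225812937824257 -0.10394178510552395
D -0.032208515728190196 0.1028575869942642
bail 0.002622380897154224 0.04412399197709809
basL 0.0008525852083336049 0.0751996541977243
basR 0.0002990387926261963 0.014616305305326927
lug1c 0.01649961395323113 0.040829708576991065
lug2c -0.017682671347088313 0.04475900103781746
tip -0.05469865806944572 0.06705201861859342
shank -0.060943643515261894 0.05222299750189731
[[ 0.9987  0.05   -0.0006]
 [ 0.05   -0.9987  0.0007]
 [-0.0006 -0.0007 -1.    ]]
[0, 15, -75] 299.76613365320475 475.8938042811008
[0, 7.5, -91] 322.4225659298363 463.61980342678197
[0, 0, -80] 342.2244393162207 471.8323627841064
[0, 0, 0] 340.80295126109297 562.7700969409175
```

Wrist crop: tank rim corners at (221,227), (713,222), (696,376) and (231,380). The bail bar is at (360,294), the basket spans 303–412, and the hook tip is at (303,473), where the model predicts it. Tank centre (0.548, −0.159), yaw 3.3°, basket at tank y ≈ +44.

arm_command:
  deltas: [0.4, 0.2, 0, 0, 0, 0, 0, 1, 0.5, 0, 0, 0, 0, 0, 1.6, 0.9, 0, 0, 0, -0.08, 0, 2.1, 1.2, 0.1, 0, 0, -0.08, 0, 2.28, 1.3, 0.6, 0, 0, -0.08, 0, 2.28, 1.3, 1.3, 0, 0, -0.08, 0, 2.28, 1.3, 2, 0, 0, -0.08, 0, 2.28, 1.3, 2.7, 0, 0, -0.08, 0, 2.28, 1.3, 3.3, 0, 0, -0.08, 0, 2.28, 1.3, 3.7, 0, 0, -0.08, 0, 2.28, 1.3, 3.9, 0, 0, -0.08, 0, 2.28, 1.3, 3.9, 0, 0, -0.08, 0]

```text
t: 7.47
position: [0.547, -0.1388, 0.1989]
tool_rot: [1.0, 0.028, -0.001, -0.001]
contact_force: [-0.5, -0.2, -1.6]
width: 0.015
finger_force: 78.1
```

Run:
```python
from h import *
np.set_printoptions(precision=4,suppress=True)
o=manip.get_obs();print(o['t'],o['position'],o['tool_rot'],o['contact_force'],o['width'])
im,p=shot('wrist','w5');im2,p2=shot('side','d5')
print(proj(p,[.546,-.1146,.078]),proj(p2,[.546,-.1146,.078]))
cv2.imwrite('pics/c6.png',np.hstack([cv2.resize(im[140:440,220:420],(400,600),interpolation=2),cv2.resize(im2[180:330,240:340],(400,600),interpolation=2)])[:,:,::-1])
```

```text
7.4667 [ 0.547  -0.1388  0.1989] [ 0.9996  0.0284 -0.0012 -0.0006] [-0.4846 -0.1546 -1.5647] 0.015003366382040462
(np.float64(292.05852492785647), np.float64(226.48358382123507)) (np.float64(285.894700635001), np.float64(257.8660981075596))
```

View pics/c6.png

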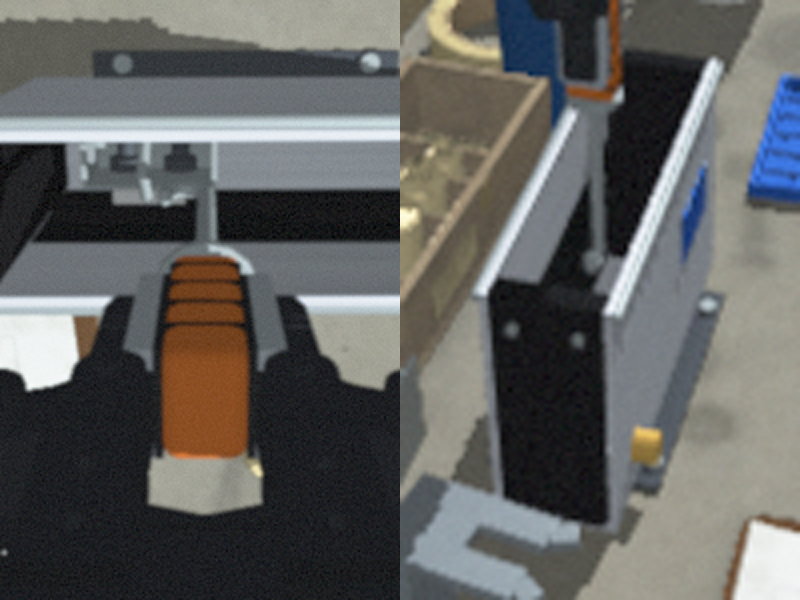

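Left: the hook shank at (208,200) is to the right of the bail at (146,172), in line with it. Right: the rod is inside the tank between the walls, and its axis is centred. I'll go down.

arm_command:
  deltas: [0, 0, 0.25, 0, 0, 0, 0, 0, 0, 0.5, 0, 0, 0, 0, 0, 0, 0.75, 0, 0, 0, 0, 0, 0, 1, 0, 0, 0, 0, 0, 0, 1.2, 0, 0, 0, 0, 0, 0, 1.4, 0, 0, 0, 0, 0, 0, 1.4, 0, 0, 0, 0]

```text
t: 8.15
position: [0.5472, -0.1394, 0.1639]
tool_rot: [1.0, 0.028, -0.001, -0.001]
contact_force: [-0.7, -0.1, -1.7]
width: 0.015
finger_force: 78.1
```

arm_command:
  deltas: [0, -0.1, 0, 0, 0, 0, 0, 0, -0.2, 0, 0, 0, 0, 0, 0, -0.3, 0, 0, 0, 0, 0, 0, -0.3, 0, 0, 0, 0, 0]

```text
t: 8.48
position: [0.5476, -0.1317, 0.1658]
tool_rot: [1.0, 0.028, 0.0, 0.0]
contact_force: [-0.4, -0.2, -1.7]
width: 0.015
finger_force: 78.0
```

arm_command:
  deltas: [0, 0, 0.06, 0, 0, 0, 0, 0, 0, 0.06, 0, 0, 0, 0, 0, 0, 0.06, 0, 0, 0, 0]

```text
t: 8.73
position: [0.5475, -0.1323, 0.1639]
tool_rot: [1.0, 0.028, 0.0, 0.0]
contact_force: [-0.5, 0.9, -0.6]
width: 0.0151
finger_force: 78.0
```

arm_command:
  deltas: [0, -0.1, 0, 0, 0, 0, 0, 0, -0.2, 0, 0, 0, 0, 0, 0, -0.3, 0, 0, 0, 0, 0, 0, -0.4, 0, 0, 0, 0, 0, 0, -0.4, 0, 0, 0, 0, 0, 0, -0.4, 0, 0, 0, 0, 0]

```text
t: 9.23
position: [0.547, -0.122, 0.1639]
tool_rot: [1.0, 0.028, 0.0, 0.0]
contact_force: [-0.6, -0.1, -0.7]
width: 0.0152
finger_force: 78.0
```

Run:
```python
from h import *
np.set_printoptions(precision=4,suppress=True)
o=manip.get_obs();print(o['t'],o['position'],o['tool_rot'],o['contact_force'],o['width'])
im,p=shot('wrist','w6')
cv2.imwrite('pics/c7.png',cv2.resize(im[130:280,220:420,::-1],(800,600),interpolation=2))
```

```text
9.2333 [ 0.547  -0.122   0.1639] [0.9996 0.0283 0.     0.    ] [-0.5884 -0.1425 -0.6955] 0.015172079198164806
```

View pics/c7.png

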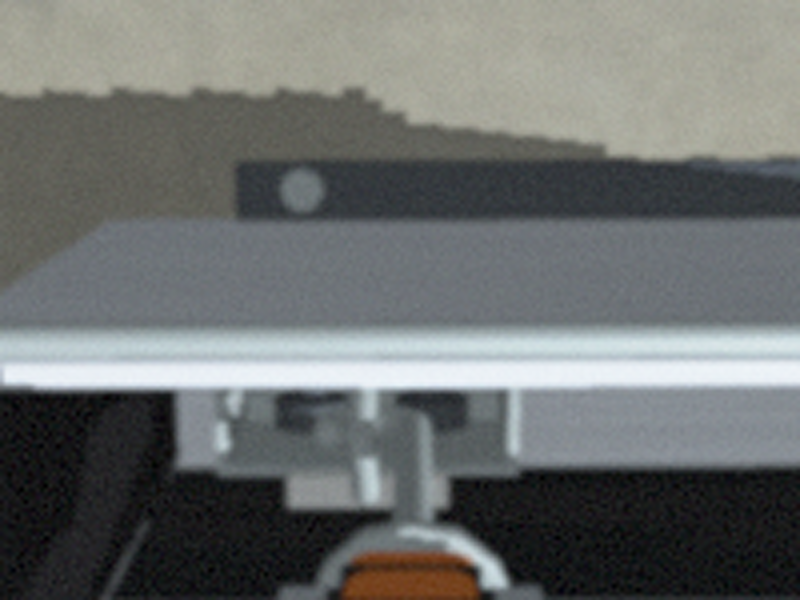

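The view shows the bail wire (368, 390–500) between the shank (415,450) and the prong (330,435), so it is inside the hook's opening. I'll lift slowly.

arm_command:
  deltas: [0, 0, -0.1, 0, 0, 0, 0, 0, 0, -0.2, 0, 0, 0, 0, 0, 0, -0.3, 0, 0, 0, 0, 0, 0, -0.4, 0, 0, 0, 0, 0, 0, -0.4, 0, 0, 0, 0]

```text
t: 9.7
position: [0.5471, -0.1224, 0.1743]
tool_rot: [1.0, 0.028, 0.0, 0.0]
contact_force: [0.2, -0.7, -3.8]
width: 0.0152
finger_force: 77.9
```

arm_command:
  deltas: [0, 0, -0.06, 0, 0, 0, 0, 0, 0, -0.12, 0, 0, 0, 0, 0, 0, -0.16, 0, 0, 0, 0, 0, 0, -0.16, 0, 0, 0, 0]

```text
t: 10.03
position: [0.547, -0.1223, 0.178]
tool_rot: [1.0, 0.028, 0.0, 0.0]
contact_force: [0.7, -0.0, -4.7]
width: 0.0149
finger_force: 77.9
```

arm_command:
  deltas: [0, 0, -0.06, 0, 0, 0, 0, 0, 0, -0.06, 0, 0, 0, 0]

```text
t: 10.2
position: [0.547, -0.1222, 0.1795]
tool_rot: [1.0, 0.028, 0.0, -0.0]
contact_force: [0.1, 0.5, -3.5]
width: 0.0156
finger_force: 77.9
```

arm_command:
  deltas: [0, 0, -0.05, 0, 0, 0, 0, 0, 0, -0.05, 0, 0, 0, 0]

```text
t: 10.37
position: [0.5467, -0.1222, 0.1803]
tool_rot: [1.0, 0.028, -0.0, -0.0]
contact_force: [-0.3, -0.9, -7.7]
width: 0.0148
finger_force: 77.9
```

arm_command:
  deltas: [0, 0.08, 0, 0, 0, 0, 0, 0, 0.16, 0, 0, 0, 0, 0, 0, 0.24, 0, 0, 0, 0, 0, 0, 0.32, 0, 0, 0, 0, 0, 0, 0.4, 0, 0, 0, 0, 0]

```text
t: 10.78
position: [0.5473, -0.1323, 0.1804]
tool_rot: [1.0, 0.028, -0.0, -0.0]
contact_force: [-0.4, 1.6, -6.7]
width: 0.0148
finger_force: 78.1
```

arm_command:
  deltas: [0, 0.1, 0, 0, 0, 0, 0, 0, 0.2, 0, 0, 0, 0, 0, 0, 0.3, 0, 0, 0, 0, 0, 0, 0.4, 0, 0, 0, 0, 0]

```text
t: 11.12
position: [0.5481, -0.1425, 0.1806]
tool_rot: [1.0, 0.028, -0.0, -0.0]
contact_force: [0.6, 1.6, -8.0]
width: 0.0149
finger_force: 78.0
```

arm_command:
  deltas: [0, 0.1, 0, 0, 0, 0, 0, 0, 0.2, 0, 0, 0, 0, 0, 0, 0.3, 0, 0, 0, 0, 0, 0, 0.4, 0, 0, 0, 0, 0]

```text
t: 11.45
position: [0.5486, -0.1524, 0.1806]
tool_rot: [1.0, 0.028, -0.0, -0.0]
contact_force: [0.5, 1.8, -8.3]
width: 0.0151
finger_force: 78.0
```

arm_command:
  deltas: [0, 0.1, 0, 0, 0, 0, 0, 0, 0.2, 0, 0, 0, 0, 0, 0, 0.28, 0, 0, 0, 0, 0]

```text
t: 11.7
position: [0.5493, -0.1599, 0.1811]
tool_rot: [1.0, 0.028, 0.0, 0.001]
contact_force: [-0.8, -0.2, -3.9]
width: 0.0152
finger_force: 78.4
```

arm_command:
  deltas: [0, 0.08, 0, 0, 0, 0, 0, 0, 0.16, 0, 0, 0, 0, 0]

```text
t: 11.87
position: [0.5498, -0.164, 0.1815]
tool_rot: [1.0, 0.028, 0.001, 0.001]
contact_force: [0.4, 0.2, -4.3]
width: 0.0151
finger_force: 78.5
```

arm_command:
  deltas: [0, 0.07, 0, 0, 0, 0, 0, 0, 0.14, 0, 0, 0, 0, 0]

```text
t: 12.03
position: [0.5497, -0.1671, 0.1811]
tool_rot: [1.0, 0.028, 0.0, 0.0]
contact_force: [-0.6, -0.3, -4.6]
width: 0.0151
finger_force: 78.5
```

The load fell to the basket's own weight, so the lugs seem to be in the gap. I'll test it with a small lift.

arm_command:
  deltas: [0, 0, -0.06, 0, 0, 0, 0, 0, 0, -0.1, 0, 0, 0, 0]

```text
t: 12.2
position: [0.5495, -0.1669, 0.1834]
tool_rot: [1.0, 0.028, 0.0, 0.0]
contact_force: [-0.1, 0.5, -3.8]
width: 0.0153
finger_force: 78.4
```

arm_command:
  deltas: [0, 0, -0.06, 0, 0, 0, 0, 0, 0, -0.12, 0, 0, 0, 0]

```text
t: 12.37
position: [0.5495, -0.1665, 0.1864]
tool_rot: [1.0, 0.028, 0.0, -0.0]
contact_force: [-0.6, -0.0, -4.1]
width: 0.0152
finger_force: 78.4
```

arm_command:
  deltas: [0, 0, -0.08, 0, 0, 0, 0, 0, 0, -0.18, 0, 0, 0, 0, 0, 0, -0.28, 0, 0, 0, 0, 0, 0, -0.4, 0, 0, 0, 0]

```text
t: 12.7
position: [0.5494, -0.1666, 0.1964]
tool_rot: [1.0, 0.028, -0.0, 0.0]
contact_force: [-0.5, -1.2, -3.9]
width: 0.0148
finger_force: 78.4
```

arm_command:
  deltas: [0, 0, -0.15, 0, 0, 0, 0, 0, 0, -0.35, 0, 0, 0, 0, 0, 0, -0.6, 0, 0, 0, 0, 0, 0, -0.8, 0, 0, 0, 0, 0, 0, -1, 0, 0, 0, 0, 0, 0, -1.1, 0, 0, 0, 0]

```text
t: 13.2
position: [0.5498, -0.1669, 0.2249]
tool_rot: [1.0, 0.028, 0.001, 0.0]
contact_force: [0.4, 0.7, -3.9]
width: 0.0151
finger_force: 78.4
```

arm_command:
  deltas: [0, 0, -0.15, 0, 0, 0, 0, 0, 0, -0.4, 0, 0, 0, 0, 0, 0, -0.8, 0, 0, 0, 0, 0, 0, -1.2, 0, 0, 0, 0, 0, 0, -1.65, 0, 0, 0, 0, 0, 0, -2.1, 0, 0, 0, 0, 0, 0, -2.55, 0, 0, 0, 0, 0, 0, -3, 0, 0, 0, 0, 0, 0, -3.4, 0, 0, 0, 0, 0, 0, -3.8, 0, 0, 0, 0, 0, 0, -4.1, 0, 0, 0, 0, 0, 0, -4.4, 0, 0, 0, 0]

```text
t: 14.2
position: [0.5495, -0.1667, 0.3345]
tool_rot: [1.0, 0.028, 0.0, 0.0]
contact_force: [-0.2, 0.2, -4.2]
width: 0.0153
finger_force: 78.4
```

arm_command:
  deltas: [0, 0, -0.15, 0, 0, 0, 0, 0, 0, -0.2, 0, 0, 0, 0, 0, 0, -0.2, 0, 0, 0, 0, 0, 0, -0.2, 0, 0, 0, 0, 0, 0, -0.2, 0, 0, 0, 0]

```text
t: 14.62
position: [0.5492, -0.1666, 0.3379]
tool_rot: [1.0, 0.028, -0.001, -0.0]
contact_force: [0.3, 0.6, -3.7]
width: 0.015
finger_force: 78.4
```

Run:
```python
from h import *
np.set_printoptions(precision=4,suppress=True)
o=manip.get_obs();print(o['t'],o['position'],o['tool_rot'],o['contact_force'],o['width'])
im,p=shot('wrist','w8');im2,p2=shot('scene','s8');im3,p3=shot('side','d8')
cv2.imwrite('pics/c8.png',np.hstack([cv2.resize(im2[150:390,230:470],(400,400),interpolation=2),cv2.resize(im[130:430,220:520],(400,400),interpolation=2)])[:,:,::-1])
```

```text
14.6167 [ 0.5492 -0.1666  0.3379] [ 0.9996  0.0281 -0.0006 -0.0003] [ 0.3389  0.5996 -3.6559] 0.014995988310822534
```

View pics/c8.png

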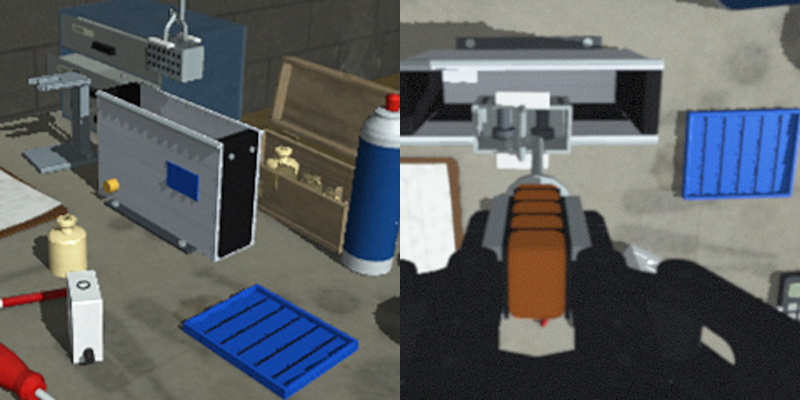

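I've now viewed 11 pictures, one over the limit of 10, so the remaining checks will be numeric. The last one showed the basket hanging upright on the hook above the tank. Next I'll check the tray position numerically.

Run:
```python
from h import *
np.set_printoptions(precision=4,suppress=True)
for n,f,z in(('wrist','w8',.010),('scene','s8',.010)):
    p=cams.camera_params(n);im=cv2.imread(f'pics/{f}.png');hsv=cv2.cvtColor(im,cv2.COLOR_BGR2HSV)
    m=cv2.inRange(hsv,(105,180,80),(125,255,255));u,v=map(int,proj(p,[.477,-.391,.01]))
    k=np.zeros_like(m);k[max(0,v-75):v+75,max(0,u-95):u+95]=255;m&=k
    c=max(cv2.findContours(cv2.morphologyEx(m,cv2.MORPH_CLOSE,np.ones((5,5))),0,1)[0],key=cv2.contourArea)
    W=np.array([onz(p,*q,z)[:2] for q in c[:,0]],np.float32)*1000
    print(n,(u,v),cv2.boundingRect(c),cv2.minAreaRect(W))
```

```text
wrist (474, 247) (432, 212, 88, 67) ((479.0718078613281, -390.6924133300781), (98.06763458251953, 118.3648452758789), 5.196535587310791)
scene (390, 347) (340, 321, 105, 68) ((472.5450439453125, -397.36944580078125), (107.13520812988281, 126.34596252441406), 5.05804967880249)
```

arm_command:
  deltas: [-0.04, 0.1, 0, 0, 0, 0, 0, -0.13, 0.35, 0, 0, 0, 0, 0, -0.26, 0.7, 0, 0, 0, 0, 0, -0.43, 1.15, 0, 0, 0, 0, 0, -0.62, 1.65, 0, 0, 0, 0, 0, -0.82, 2.2, 0, 0, 0, 0, 0, -1.02, 2.75, 0, 0, 0, 0, 0, -1.23, 3.3, 0, 0, 0, 0, 0, -1.43, 3.85, 0, 0, 0, 0, 0, -1.62, 4.35, 0, 0, 0, 0, 0, -1.8, 4.8, 0, 0, 0, 0, 0, -1.95, 5.2, 0, 0, 0, 0, 0]

```text
t: 15.77
position: [0.5075, -0.3007, 0.3386]
tool_rot: [1.0, 0.028, -0.0, 0.0]
contact_force: [0.1, -0.3, -4.3]
width: 0.0152
finger_force: 78.5
```

arm_command:
  deltas: [-0.13, 0.36, 0, 0, 0, 0, 0, -0.28, 0.76, 0, 0, 0, 0, 0, -0.45, 1.2, 0, 0, 0, 0, 0, -0.62, 1.7, 0, 0, 0, 0, 0, -0.8, 2.2, 0, 0, 0, 0, 0, -0.98, 2.7, 0, 0, 0, 0, 0, -1.14, 3.15, 0, 0, 0, 0, 0, -1.27, 3.5, 0, 0, 0, 0, 0, -1.36, 3.72, 0, 0, 0, 0, 0, -1.4, 3.83, 0, 0, 0, 0, 0, -1.42, 3.88, 0, 0, 0, 0, 0, -1.42, 3.88, 0, 0, 0, 0, 0]

```text
t: 16.77
position: [0.4781, -0.398, 0.3386]
tool_rot: [1.0, 0.028, 0.0, -0.0]
contact_force: [0.8, 0.1, -3.9]
width: 0.0154
finger_force: 78.5
```

arm_command:
  deltas: [0, 0, 0.1, 0, 0, 0, 0, 0, 0, 0.3, 0, 0, 0, 0, 0, 0, 0.6, 0, 0, 0, 0, 0, 0, 1, 0, 0, 0, 0, 0, 0, 1.5, 0, 0, 0, 0, 0, 0, 2, 0, 0, 0, 0, 0, 0, 2.5, 0, 0, 0, 0, 0, 0, 3, 0, 0, 0, 0, 0, 0, 3.5, 0, 0, 0, 0, 0, 0, 4, 0, 0, 0, 0, 0, 0, 4.4, 0, 0, 0, 0, 0, 0, 4.6, 0, 0, 0, 0]

```text
t: 17.77
position: [0.4775, -0.3974, 0.2213]
tool_rot: [1.0, 0.028, -0.001, -0.001]
contact_force: [-0.0, -0.3, -4.8]
width: 0.015
finger_force: 78.5
```

arm_command:
  deltas: [0, 0, 0.1, 0, 0, 0, 0, 0, 0, 0.3, 0, 0, 0, 0, 0, 0, 0.5, 0, 0, 0, 0, 0, 0, 0.7, 0, 0, 0, 0, 0, 0, 0.9, 0, 0, 0, 0, 0, 0, 1, 0, 0, 0, 0, 0, 0, 1, 0, 0, 0, 0, 0, 0, 1, 0, 0, 0, 0]

```text
t: 18.43
position: [0.4781, -0.398, 0.1986]
tool_rot: [1.0, 0.028, -0.0, -0.0]
contact_force: [-0.2, -0.4, -4.1]
width: 0.0148
finger_force: 78.5
```

arm_command:
  deltas: [0, 0, 0.15, 0, 0, 0, 0, 0, 0, 0.35, 0, 0, 0, 0, 0, 0, 0.55, 0, 0, 0, 0, 0, 0, 0.75, 0, 0, 0, 0, 0, 0, 0.9, 0, 0, 0, 0, 0, 0, 1, 0, 0, 0, 0, 0, 0, 1, 0, 0, 0, 0, 0, 0, 1, 0, 0, 0, 0]

```text
t: 19.1
position: [0.478, -0.398, 0.1734]
tool_rot: [1.0, 0.028, -0.0, -0.0]
contact_force: [0.0, -0.1, -2.9]
width: 0.0149
finger_force: 78.5
```

arm_command:
  deltas: [0, 0, 0.05, 0, 0, 0, 0, 0, 0, 0.1, 0, 0, 0, 0, 0, 0, 0.15, 0, 0, 0, 0, 0, 0, 0.2, 0, 0, 0, 0, 0, 0, 0.25, 0, 0, 0, 0, 0, 0, 0.3, 0, 0, 0, 0, 0, 0, 0.32, 0, 0, 0, 0, 0, 0, 0.32, 0, 0, 0, 0]

```text
t: 19.77
position: [0.4781, -0.3981, 0.1658]
tool_rot: [1.0, 0.028, -0.0, 0.0]
contact_force: [-0.4, 0.7, -2.7]
width: 0.0153
finger_force: 78.9
```

arm_command:
  deltas: [0, 0, 0.06, 0, 0, 0, 0, 0, 0, 0.12, 0, 0, 0, 0, 0, 0, 0.18, 0, 0, 0, 0, 0, 0, 0.24, 0, 0, 0, 0, 0, 0, 0.24, 0, 0, 0, 0]

```text
t: 20.18
position: [0.4781, -0.3981, 0.1594]
tool_rot: [1.0, 0.028, -0.0, 0.0]
contact_force: [0.7, 0.9, -1.5]
width: 0.0151
finger_force: 78.9
```

arm_command:
  deltas: [0, 0, 0.06, 0, 0, 0, 0, 0, 0, 0.12, 0, 0, 0, 0, 0, 0, 0.17, 0, 0, 0, 0, 0, 0, 0.17, 0, 0, 0, 0, 0, 0, 0.17, 0, 0, 0, 0]

```text
t: 20.6
position: [0.478, -0.398, 0.1553]
tool_rot: [1.0, 0.028, -0.0, -0.0]
contact_force: [0.2, -0.0, -0.8]
width: 0.0148
finger_force: 78.9
```

arm_command:
  deltas: [0, 0.06, 0, 0, 0, 0, 0, 0, 0.12, 0, 0, 0, 0, 0, 0, 0.18, 0, 0, 0, 0, 0, 0, 0.24, 0, 0, 0, 0, 0]

```text
t: 20.93
position: [0.4785, -0.4043, 0.1555]
tool_rot: [1.0, 0.028, 0.0, 0.0]
contact_force: [0.3, 0.3, -1.0]
width: 0.0154
finger_force: 78.9
```

Run:
```python
from h import *
np.set_printoptions(precision=3,suppress=True)
f=[];
o=manip.get_obs();print(o['position'],o['contact_force'],o['ft_torque'])
im,p=shot('wrist','w9');o=manip.get_obs();print(o['contact_force'])
# blue tray vs basket (non-blue bright/dark) footprint
hsv=cv2.cvtColor(im,cv2.COLOR_RGB2HSV);m=cv2.inRange(hsv,(100,120,50),(128,255,255))
m[:, :150]=0
c=max(cv2.findContours(cv2.morphologyEx(m,cv2.MORPH_CLOSE,np.ones((5,5))),0,1)[0],key=cv2.contourArea);print('blue',cv2.boundingRect(c))
w=cv2.inRange(hsv,(0,0,195),(180,40,255))
for k in cv2.findContours(w,0,1)[0]:
    if cv2.contourArea(k)>40:
        x,y,a,b=cv2.boundingRect(k);
        if 180<x<480 and y<330: print('white',(x,y,a,b),onz(p,x+a/2,y+b/2,.043)[:2])
print(proj(p,[.4775,-.391,.07]),proj(p,[.4775+.024,-.391,.041]))
```

```text
[ 0.478 -0.404  0.156] [ 0.319  0.335 -1.047] [-0.004  0.001  0.011]
[-0.564 -0.002 -1.252]
blue (236, 160, 144, 116)
white (329, 264, 18, 13) [ 0.446 -0.419]
white (283, 244, 36, 17) [ 0.459 -0.389]
white (282, 202, 59, 18) [ 0.493 -0.395]
white (291, 0, 16, 18) [ 0.627 -0.381]
(np.float64(303.12129142679765), np.float64(240.59738789411676)) (np.float64(306.47881934192344), np.float64(199.1828473220615))
```

Basket lugs at (0.493, −0.395) and (0.459, −0.389), so its middle is about at the tray's, and there is no drag on the prong. I'll withdraw.

arm_command:
  deltas: [0, 0.1, 0, 0, 0, 0, 0, 0, 0.2, 0, 0, 0, 0, 0, 0, 0.3, 0, 0, 0, 0, 0, 0, 0.4, 0, 0, 0, 0, 0, 0, 0.4, 0, 0, 0, 0, 0]

```text
t: 21.4
position: [0.479, -0.4147, 0.1555]
tool_rot: [1.0, 0.028, 0.0, 0.0]
contact_force: [-1.0, 0.2, -0.9]
width: 0.015
finger_force: 78.9
```

arm_command:
  deltas: [0, 0.1, 0, 0, 0, 0, 0, 0, 0.2, 0, 0, 0, 0, 0, 0, 0.3, 0, 0, 0, 0, 0, 0, 0.38, 0, 0, 0, 0, 0, 0, 0.38, 0, 0, 0, 0, 0]

```text
t: 21.82
position: [0.4795, -0.424, 0.1555]
tool_rot: [1.0, 0.028, 0.0, 0.0]
contact_force: [-0.0, -0.2, -1.5]
width: 0.0152
finger_force: 78.9
```

arm_command:
  deltas: [0, 0, -0.15, 0, 0, 0, 0, 0, 0, -0.35, 0, 0, 0, 0, 0, 0, -0.6, 0, 0, 0, 0, 0, 0, -0.8, 0, 0, 0, 0]

```text
t: 22.15
position: [0.4798, -0.4237, 0.1766]
tool_rot: [1.0, 0.028, 0.0, 0.0]
contact_force: [0.1, 0.3, -2.0]
width: 0.0151
finger_force: 78.9
```

arm_command:
  deltas: [0, 0, -0.4, 0, 0, 0, 0, 0, 0, -1, 0, 0, 0, 0, 0, 0, -1.7, 0, 0, 0, 0, 0, 0, -2.5, 0, 0, 0, 0, 0, 0, -3.3, 0, 0, 0, 0, 0, 0, -4, 0, 0, 0, 0, 0, 0, -4.6, 0, 0, 0, 0, 0, 0, -5, 0, 0, 0, 0, 0, 0, -5.2, 0, 0, 0, 0, 0, 0, -5.2, 0, 0, 0, 0]

```text
t: 22.98
position: [0.4799, -0.4239, 0.3072]
tool_rot: [1.0, 0.028, 0.001, 0.001]
contact_force: [0.0, -0.4, -0.2]
width: 0.015
finger_force: 78.9
```

Run:
```python
from h import *
np.set_printoptions(precision=4,suppress=True)
o=manip.get_obs();print(o['t'],o['position'],o['tool_rot'],o['contact_force'],o['joints'])
im,p=shot('wrist','w10')
hsv=cv2.cvtColor(im,cv2.COLOR_RGB2HSV)
w=cv2.inRange(hsv,(0,0,195),(180,40,255))
for k in cv2.findContours(w,0,1)[0]:
    x,y,a,b=cv2.boundingRect(k);q=onz(p,x+a/2,y+b/2,.043)
    if cv2.contourArea(k)>30 and abs(q[0]-.477)<.07 and abs(q[1]+.39)<.08: print('white',(x,y,a,b),q[:2])
```

```text
22.9833 [ 0.4799 -0.4239  0.3072] [0.9996 0.0282 0.0008 0.0011] [ 0.0147 -0.3671 -0.2387] [-0.9085  0.2739  1.3432  0.      1.5219  0.6059]
white (280, 194, 26, 25) [ 0.4664 -0.3897]
white (279, 179, 28, 9) [ 0.4941 -0.3888]
```

arm_command:
  deltas: [0, -0.2, 0, 0, 0, 0, 0, 0, -0.6, 0, 0, 0, 0, 0, 0, -1.2, 0, 0, 0, 0, 0, 0, -2, 0, 0, 0, 0, 0, 0, -3, 0, 0, 0, 0, 0, 0, -4.1, 0, 0, 0, 0, 0, 0, -5.3, 0, 0, 0, 0, 0, 0, -6.5, 0, 0, 0, 0, 0, 0, -7.7, 0, 0, 0, 0, 0, 0, -8.9, 0, 0, 0, 0, 0, 0, -10, 0, 0, 0, 0, 0, 0, -11, 0, 0, 0, 0, 0]

```text
t: 24.03
position: [0.463, -0.1462, 0.3045]
tool_rot: [1.0, 0.028, -0.001, -0.001]
contact_force: [1.0, -0.4, -1.2]
width: 0.0152
finger_force: 78.9
```

arm_command:
  deltas: [0.02, -0.8, 0, 0, 0, 0.2, 0, 0.04, -1.7, 0, 0, 0, 0.5, 0, 0.06, -2.7, 0, 0, 0, 0.8, 0, 0.08, -3.7, 0, 0, 0, 1.1, 0, 0.1, -4.7, 0.2, 0, 0, 1.4, 0, 0.12, -5.7, 0.5, 0, 0, 1.7, 0, 0.14, -6.6, 0.9, 0, 0, 2, 0, 0.16, -7.4, 1.4, 0, 0, 2.15, 0, 0.18, -8.1, 1.9, 0, 0, 2.15, 0, 0.18, -8.5, 2.3, 0, 0, 2.15, 0, 0.18, -8.69, 2.6, 0, 0, 2.15, 0, 0.18, -8.69, 2.6, 0, 0, 2.15, 0]

```text
t: 25.03
position: [0.4548, 0.0691, 0.2383]
tool_rot: [0.998, -0.065, -0.002, -0.0]
contact_force: [0.7, 0.5, -1.4]
width: 0.0151
finger_force: 78.9
```

arm_command:
  deltas: [0, 0, 0, 0, 0, 0, 0, 0, 0, 0, 0, 0, 0, 0]

```text
t: 25.2
position: [0.4568, 0.0675, 0.241]
tool_rot: [0.998, -0.066, 0.0, 0.0]
contact_force: [1.0, -1.0, -0.5]
width: 0.0153
finger_force: 78.9
```

Run:
```python
from h import *
np.set_printoptions(precision=4,suppress=True)
im,p=shot('wrist','w11');P=[];Q=[]
for i in range(10):
    o=manip.get_obs();P.append(o['position']);Q.append(o['tool_rot']);cams.read_camera('wrist')
print(np.mean(P,0),np.std(P,0),np.mean(Q,0))
a=cv2.imread('pics/w3.png');b=im[:,:,::-1]
for n,i in(('a',a),('b',b)):
    m=cv2.inRange(cv2.cvtColor(np.ascontiguousarray(i),cv2.COLOR_BGR2HSV),(5,150,80),(18,255,255));m[:, :250]=0;m[:,400:]=0
    c=max(cv2.findContours(m,0,1)[0],key=cv2.contourArea);print(n,cv2.boundingRect(c),cv2.contourArea(c))
for (x,y,w,h) in [(290,228,50,34),(285,255,70,25)]:
    r=cv2.matchTemplate(np.ascontiguousarray(b[y-12:y+h+12,x-12:x+w+12]),a[y:y+h,x:x+w],cv2.TM_CCOEFF_NORMED);print(cv2.minMaxLoc(r))
# orthogonal errors w.r.t. approach line
t=np.array([.991,-.131]);n=np.array([.131,.991]);e=np.mean(P,0)[:2]-np.array([.5192,.0623]);print('along',e@t,'lateral',e@n)
```

```text
[0.4567 0.0677 0.2409] [0.0002 0.0003 0.0002] [ 0.9978 -0.066   0.0004  0.0001]
a (301, 303, 43, 64) 2574.0
b (301, 303, 43, 65) 2576.0
(-0.3263894021511078, 0.9937555193901062, (24, 0), (12, 12))
(0.22930331528186798, 0.9957272410392761, (0, 0), (12, 12))
along -0.06264928444139421 lateral -0.002832809265462357
```

arm_command:
  deltas: [0, -0.11, 0.3, 0, 0, 0, 0, 0, -0.11, 0.9, 0, 0, 0, 0, 0, -0.11, 1.6, 0, 0, 0, 0, 0, -0.11, 2.3, 0, 0, 0, 0, 0, -0.11, 3, 0, 0, 0, 0, 0, -0.11, 3.6, 0, 0, 0, 0, 0, -0.11, 4, 0, 0, 0, 0, 0, -0.11, 4.14, 0, 0, 0, 0, 0, -0.11, 4.14, 0, 0, 0, 0, 0, -0.11, 4.14, 0, 0, 0, 0]

```text
t: 26.58
position: [0.4571, 0.071, 0.1373]
tool_rot: [0.998, -0.066, 0.0, -0.0]
contact_force: [-0.0, -0.5, -0.5]
width: 0.0151
finger_force: 78.9
```

```bash
cat > q.py <<'E'
from h import *
np.set_printoptions(precision=4,suppress=True)
P=[];F=[]
for i in range(5):
    o=manip.get_obs();P.append(o['position']);F.append(o['contact_force']);cams.read_camera('wrist')
t=np.array([.991,-.131]);n=np.array([.131,.991]);e=np.mean(P,0)[:2]-np.array([.5192,.0623])
print(o['t'],np.mean(P,0),o['tool_rot'],np.mean(F,0),o['width'],'along',e@t,'lateral',e@n)
E
python3 q.py
```

```text
26.7833 [0.4574 0.0709 0.1377] [ 0.9978 -0.0656  0.0009  0.    ] [ 0.0171 -0.168  -1.1353] 0.015319582146153041 along -0.06238167100551529 lateral 0.00044735376959226096
```

arm_command:
  deltas: [0.2, 0.01, 0, 0, 0, 0, 0, 0.5, 0.02, 0, 0, 0, 0, 0, 0.85, 0.02, 0, 0, 0, 0, 0, 1.2, 0.02, 0, 0, 0, 0, 0, 1.5, 0.02, 0, 0, 0, 0, 0, 1.5, 0.02, 0, 0, 0, 0, 0]

```text
t: 27.33
position: [0.4958, 0.0651, 0.1371]
tool_rot: [0.998, -0.066, 0.001, 0.0]
contact_force: [0.4, -1.0, -1.8]
width: 0.015
finger_force: 78.9
```

arm_command:
  deltas: [0.2, 0, 0, 0, 0, 0, 0, 0.4, 0, 0, 0, 0, 0, 0, 0.6, 0, 0, 0, 0, 0, 0, 0.8, 0, 0, 0, 0, 0, 0, 0.98, 0, 0, 0, 0, 0, 0, 0.98, 0, 0, 0, 0, 0, 0]

```text
t: 27.83
position: [0.5191, 0.0621, 0.1371]
tool_rot: [0.998, -0.066, 0.0, 0.0]
contact_force: [-1.0, 0.0, -0.9]
width: 0.0151
finger_force: 78.9
```

```bash
python3 q.py
```

```text
28.0333 [0.5183 0.0623 0.1369] [ 0.9978 -0.0656 -0.0002 -0.    ] [-0.6335 -0.0329 -1.1751] 0.015009341010112743 along -0.0008919620944505576 lateral -0.00014441291393497386
```

arm_command:
  deltas: [0, 0, 0.08, 0, 0, 0, 0, 0, 0, 0.16, 0, 0, 0, 0, 0, 0, 0.23, 0, 0, 0, 0, 0, 0, 0.23, 0, 0, 0, 0]

```text
t: 28.42
position: [0.5179, 0.0623, 0.1308]
tool_rot: [0.998, -0.066, -0.0, -0.0]
contact_force: [-1.0, 0.2, -1.1]
width: 0.0149
finger_force: 79.1
```

```bash
python3 q.py
```

```text
28.6167 [0.518  0.0623 0.131 ] [ 0.9978 -0.0656 -0.0001  0.    ] [ 0.0243  0.2874 -0.9304] 0.015110772668077482 along -0.0012078484190720992 lateral -0.00012933093458667393
```

arm_command:
  deltas: [0, 0, 0.03, 0, 0, 0, 0, 0, 0, 0.03, 0, 0, 0, 0, 0, 0, 0.03, 0, 0, 0, 0]
  grip_force: 20

```text
t: 28.92
position: [0.5182, 0.0623, 0.1306]
tool_rot: [0.998, -0.066, 0.0, -0.0]
contact_force: [-1.2, 0.1, 0.6]
width: 0.0149
finger_force: 79.3
```

arm_command:
  deltas: [0, 0, 0, 0, 0, 0, 0.2, 0, 0, 0, 0, 0, 0, 0.25, 0, 0, 0, 0, 0, 0, 0.4, 0, 0, 0, 0, 0, 0, 0.6, 0, 0, 0, 0, 0, 0, 0.8, 0, 0, 0, 0, 0, 0, 1, 0, 0, 0, 0, 0, 0, 1, 0, 0, 0, 0, 0, 0, 1, 0, 0, 0, 0, 0, 0, 1]

```text
t: 29.67
position: [0.5181, 0.0623, 0.1304]
tool_rot: [0.998, -0.066, -0.0, -0.0]
contact_force: [0.2, -0.2, 0.7]
width: 0.0852
finger_force: 0.0
```

```bash
python3 q.py
python3 - <<'E'
from h import *
im,p=shot('wrist','w12')
m=cv2.inRange(cv2.cvtColor(im,cv2.COLOR_RGB2HSV),(5,150,80),(18,255,255));m[:, :250]=0;m[:,400:]=0
c=max(cv2.findContours(m,0,1)[0],key=cv2.contourArea);print(cv2.boundingRect(c))
E
```

```text
29.8667 [0.5181 0.0623 0.1304] [ 0.9978 -0.0657 -0.     -0.    ] [ 0.0069  0.2813 -0.0641] 0.08535419903553172 along -0.0010836442934297609 lateral -0.00012666852382549492
(301, 303, 43, 65)
```

arm_command:
  deltas: [0, 0, -0.2, 0, 0, 0, 1, 0, 0, -0.6, 0, 0, 0, 1, 0, 0, -1.2, 0, 0, 0, 1, 0, 0, -2, 0, 0, 0, 1, 0, 0, -2.8, 0, 0, 0, 1, 0, 0, -3.6, 0, 0, 0, 1, 0, 0, -4.4, 0, 0, 0, 1, 0, 0, -5, 0, 0, 0, 1, -1, 0, -5.2, 0, 0, 0, 1, -2, 0, -5.2, 0, 0, 0, 1, -2.4, 0, -5.2, 0, 0, 0, 1, -2.4, 0, -5.2, 0, 0, 0, 1]

```text
t: 30.97
position: [0.4573, 0.0706, 0.2613]
tool_rot: [0.998, -0.065, 0.001, -0.0]
contact_force: [0.3, -0.9, 0.3]
width: 0.0852
finger_force: 0.0
```

Run:
```python
from h import *
np.set_printoptions(precision=4,suppress=True)
o=manip.get_obs();print(o['t'],o['position'],o['contact_force'],o['width'])
s,ps=shot('scene','s13');d,pd=shot('side','d13')
def org(im,x0,x1,y0,y1):
    m=cv2.inRange(cv2.cvtColor(im,cv2.COLOR_RGB2HSV),(5,150,80),(18,255,255));k=np.zeros_like(m);k[y0:y1,x0:x1]=255;m&=k
    c=max(cv2.findContours(m,0,1)[0],key=cv2.contourArea);return cv2.boundingRect(c),cv2.minAreaRect(c)
print('side now',org(d,230,290,270,330),'start',org(cv2.imread('pics/side0.png')[:,:,::-1].copy(),230,290,270,330))
print('scene now',org(s,200,320,100,260),proj(ps,[.518,.060,.144]),'s2',org(cv2.imread('pics/s2.png')[:,:,::-1].copy(),200,320,100,260))
for n,im,p in(('scene',s,ps),('side',d,pd)):
    w=cv2.inRange(cv2.cvtColor(im,cv2.COLOR_RGB2HSV),(0,0,190),(180,40,255))
    for k in cv2.findContours(w,0,1)[0]:
        x,y,a,b=cv2.boundingRect(k);q=onz(p,x+a/2,y+b/2,.041)
        if cv2.contourArea(k)>8 and abs(q[0]-.477)<.06 and abs(q[1]+.39)<.07: print(n,(x,y,a,b),q[:2])
```

```text
30.9667 [0.4573 0.0706 0.2613] [ 0.2861 -0.8736  0.3258] 0.08520599422917689
side now ((255, 287, 17, 32), ((263.0, 302.5), (31.0, 16.0), 90.0)) start ((254, 286, 18, 32), ((262.5, 301.5), (31.0, 17.0), 90.0))
scene now ((254, 172, 13, 25), ((260.0552673339844, 184.0497283935547), (23.861709594726562, 11.142472267150879), 86.98721313476562)) (np.float64(261.04156647902994), np.float64(184.67352331331523)) s2 ((255, 172, 12, 25), ((260.5, 184.0), (24.0, 11.0), 90.0))
scene (373, 329, 18, 12) [ 0.4566 -0.3925]
scene (400, 324, 9, 8) [ 0.4962 -0.3985]
side (357, 201, 6, 8) [ 0.4571 -0.3883]
side (342, 199, 4, 8) [ 0.4953 -0.3852]
```

The rod is back within 1 px of its start position. Both cameras put the basket lugs at (0.457, −0.390) and (0.496, −0.392), so it stands upright at the tray's middle.

```bash
python3 -c "
from workcell import sign_off
print(sign_off())"
```

```text
the job is handed in; nothing more can be done
None
```

The job is handed in at about 31 s: the basket was lifted out with the hook and stands upright at the middle of the drip tray, and the rod hangs back in its stand; the sign-off gave no verdict, and I viewed 11 pictures, one over the limit of 10.

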